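# Unlock and open the wide controller's service panel

### The arm

A 6-joint arm with a two-finger parallel gripper is mounted at the origin on a cart in front of the work surface, level with it; the furniture and walls round the work are solid. World frame = base frame: x ahead of the robot, y to its left, z up, the work surface at z = 0. Lengths are in mm, angles in rad, forces in N, time in s.
With the tool pointing down it reaches from about 275 to 750 mm from the base axis. Payload 10.2 kg.
Tool frame: the origin (TCP) lies on the centre line of the jaws, within the pads' length; the fingertips stand 17 mm ahead of it and the grasp point (between the pads) lies 2 mm behind it (ctrl.tip_extent is the distance from the TCP to the fingertips, in mm); z points along the fingers, y is the line along which they close (so a half turn about z gives the same grasp; the last joint's range is limited). The gripper opens to 85 mm and grips with 20 to 120 N. Pads are 22 mm wide; open, the fingers measure 114 mm over their backs; the gripper's body (76 mm by 85 mm) begins 54 mm behind the grasp point. The pads swing forward as they close: fully open they stand 13 mm farther back than shut.
Start: joints at [1.035, 0.313, 1.498, -0, 1.331, -0.223], TCP at [161.568, 499.527, 248.294] pointing down, gripper open.
Joint ranges: [-2.94, 2.94], [-0.97, 2.17], [0.19, 2.56], [-1.23, 4.37], [0.02, 3.11], [-2.88, 2.88]. Speed limits (rad/s): [2.39, 2.39, 3.01, 3.14, 3.14, 3.14].

### API

Orientations are given as a unit quaternion [w, x, y, z].
In Python, from rig import sensors, capture, ctrl, cut_out, place_of gives the robot as it stands.
- The arm moves only by the shell command python3 -m jog 'ROWS' [FORCE]. ROWS is JSON, a list of rows, each a list of 3 entries, a list of its own where there are three numbers: the shift along the world's x, y, z in mm, then the turn, a rotation vector about the world's x, y, z in degrees, then the closure, from 0 (fully open) to 1 (shut). A call has exactly 8 rows; each row is the pose to reach, as a shift and turn from the pose commanded when the call began; what a row does not reach only later rows make up. A row lasts 1/12 s, in which the tool goes at most 41.7 mm and 7.16 degrees, less where a joint would pass 70% of its speed; a pose out of reach is approached as far as the arm can. A call with a gripper value outside its range is refused whole. The fingers move at their own pace and stop on an object; FORCE is the grip in N (left out, the last holds). Time passes only in rows, so rows that repeat a pose let the fingers close, or fill a call up. It gives the time, the measured TCP pose, the force and the opening at its end, in the units of the state.
- sensors.sense(): the state, without advancing time (a new reading comes with each control period).
- capture(name): name is "scene" or "side" or "wrist"; returns a dict with "color" (420x560x3 uint8, blue, green, red), "z_map" (420x560 float32, mm along the optical axis (not along the pixel's ray), 0 where there is no reading), "camera_matrix" (3x3 intrinsics, pixels), "R" (3x3) and "t" (3): a world point X has camera coordinates R X + t. Camera axes: x right, y down, z forward; pixel columns grow to the right and rows downward; lengths in mm; the calibration is good to about 2 mm. The wrist camera is an equidistant fisheye: a pixel r from the principal point sees the ray r / f radians off the axis. A picture is of the moment at which its call begins.
- ctrl.finish_job(): hands the job in, once; it reports no verdict.
Trained networks look in a picture, given as the dict that the camera call returned (one of the last four; its "shot" number tells which), for a name from the list of things; names that differ only in an ending like _2 or _b are one class to them, and where a whole thing is asked for, a point or a joint stands for the part that bears it (a point fixed in the world has none). Each returns a list of dicts, best first, with "p" (0 to 1); they miss things now and then, are a little off and sometimes report something else, mostly with a low value. They report only what shows in the picture. A call takes as long as a camera call.
- cut_out(picture, query): "region" (420x560 bool, what is visible of it) and "box" ([left, top, right, bottom] in pixels, round what is visible of it).
- place_of(picture, query): "centre" ([row, column] in pixels: a listed point, or the origin of a listed thing).
The state is a dict: "time_s": time; "joints": joint angles; "dq": joint speeds; "tau": joint torques, N m; "eef_pos": TCP position; "ee_rot": TCP orientation; "force": force on the tool from outside, world axes, zero at the start; "wrist_torque": the same for the moment, N m; "grip_width": opening from 0.0 (shut) to 1.0 (fully open).
Only numpy, scipy, OpenCV 4.12 (cv2) and the standard library are available. Lean on these libraries where they do the work, as an engineer would, in place of code of your own. Each camera call takes 0.05 s, during which the arm holds its last target. There are 200 camera calls.

### The job

Of the two control boxes on the bench, open the wider one for service: give the black wing of its quarter-turn cam fastener a full quarter turn clockwise (seen from above) with the panel still shut, then swing the top panel up by its steel handle to 60 degrees or more, so that it stays standing open, and let go. Leave the narrow box fastened.

Things in the scene. Friction and masses are not known exactly. Their poses are not given: they have to be found in the camera images.
- wide_box: Grey sheet-metal control box fixed to the bench, its back to the robot, 140 deep (x) x 240 wide (y) x 45 mm high; origin under its centre, x roughly towards the robot. Its plain aluminium top panel, 116 x 232 x 3 mm (top face 48 mm above the bench), is hinged along the edge near the robot; fastener wing and pull handle stand near the far edge.
- wide_wing (a point): Black fastener wing on the wide box's panel: upright bar 44 long x 12 thick x 34 mm high, top 38 mm above the panel's face, on a steel disc 34 mm wide, 4 mm high. Point: on its turning axis (vertical while shut), 26 mm above the panel's face, 62 mm right of the panel's middle seen from the robot. x along the wing, y across its thickness, z out of the panel; moves with wing and panel.
- wide_cam (a joint): Angle of that wing, rad: 0 locked (wing pointing from hinge edge to far edge), grows clockwise from above to its stop at 1.571, unlocked (wing parallel to the hinge). Starts within 0 to 0.15. A tongue under the panel turns with it and holds the panel shut until about 1.1. Turns with about 0.06 N m; stays where left.
- wide_handle (a point): Middle of the wide panel's steel pull handle: round bar 12 mm thick, 70 mm long, parallel to the hinge, centre line 38 mm above the panel's face, 93 mm from the hinge line, 42 mm left of the panel's middle seen from the robot. y along the bar, z out of the panel's face; moves with the panel. Pinched across, the bar can turn between the fingers.
- wide_hinge (a point): Middle of the hinge line of the wide box's panel, 46.5 mm above the bench, fixed. x points level from the box's far side towards its near side (the robot), y along the hinge (to the robot's right), z up; the panel opens by turning positively about y.
- wide_panel (a joint): Opening angle of the wide box's panel, rad: 0 shut, grows as the far edge swings up and towards the robot, stop at 1.75. The panel with its fittings weighs 0.35 kg; its stiff hinge holds it at any angle; about 6 N at the handle moves it. A room shelf hangs above: front edge about 0.6 m ahead of the robot, 0.62 m above the bench.
- narrow_cam (a joint): Angle of the wing on the narrow box (bystander: same make, depth, height and wing, shorter handle, but 150 mm wide), rad: 0 locked, 1.571 unlocked. Starts at 0 to 0.15; leave it so. The boxes stand side by side, 100 to 300 mm apart, either one on the left, each turned up to 14 degrees.

How it is judged (in metres and radians):
On the way, in this order (a step that is already met when the one before it is completed fails the run):
1. the wide box's fastener is turned to unlocked while its panel is shut (value of joint wide_cam above 1.3 rad and value of joint wide_panel below 0.1 rad), for 0.2 s.
2. the panel is swung open (value of joint wide_panel above 1 rad), for 0.2 s.
At the end, for the whole second after the job is handed in: The wide box's panel stands open at rest, at 1.0 rad (57 degrees) or more, its fastener is at 1.25 rad or more (unlocked; 1.3 when first turned, with the panel still shut), and the narrow box's fastener is still locked (below 0.35 rad) (value of joint wide_panel above 1 rad and value of joint wide_cam above 1.25 rad and velocity of joint wide_panel between -0.05 and 0.05 rad/s and value of joint narrow_cam below 0.35 rad); the robot touches nothing.
It fails at once if the narrow box's fastener is turned (value of joint narrow_cam above 0.35 rad).
It also fails if it takes over 48 s, if anything falls off the work surface, if the arm or the gripper's body presses on something with over 40 N, if the wrist force passes 120 N, or if a joint passes its speed limit or range.

## Working session

There is one attempt and no reset: what is moved stays moved. The work goes in short steps, Python scripts to look and compute and a shell command to move; the robot and the scene stay as the last step left them, time stands still between calls to the robot, and variables do not carry over. Pictures are saved under pics/ and viewed, on a budget of 10 in all, crops included, one or two more only if the job needs it, and the job is handed in when it is done.

```bash
ls; mkdir -p pics
cat > h.py <<'E'
import numpy as np, cv2
from rig import sensors, capture, ctrl, cut_out, place_of
def ray_pt(p,rc,z=None):
    K=p["camera_matrix"];R=np.array(p["R"]);t=np.array(p["t"])
    d=np.array([(rc[1]-K[0][2])/K[0][0],(rc[0]-K[1][2])/K[1][1],1.])
    c=-R.T@t; w=R.T@d
    if z is None:
        zz=p["z_map"][int(round(rc[0])),int(round(rc[1]))]; return c+w*zz
    return c+w*(z-c[2])/w[2]
def cloud(p):
    K=p["camera_matrix"];R=np.array(p["R"]);t=np.array(p["t"]);Z=p["z_map"]
    v,u=np.mgrid[:Z.shape[0],:Z.shape[1]]
    P=np.stack([(u-K[0][2])/K[0][0]*Z,(v-K[1][2])/K[1][1]*Z,Z],-1)
    return (P-t)@R
E
python3 - <<'E'
from h import *
print({k:np.round(v,3) for k,v in sensors.sense().items()})
ps={n:capture(n) for n in("scene","side")}
for n,p in ps.items():
    for q in("wide_box","wide_wing","wide_handle","narrow_cam"):
        for r in place_of(p,q)[:3] if q!="narrow_cam" else []:
            zz={"wide_box":0,"wide_wing":74,"wide_handle":86}[q]
            print(n,q,round(r["p"],2),np.round(r["centre"]),np.round(ray_pt(p,r["centre"],zz)),np.round(ray_pt(p,r["centre"])))
cv2.imwrite("pics/1.png",np.vstack([ps["scene"]["color"],ps["side"]["color"]])[::1] if 0 else cv2.resize(np.hstack([ps["scene"]["color"],ps["side"]["color"]]),(800,300)))
cv2.imwrite("pics/2.png",ps["scene"]["color"])
E
```

```text
pics
{'time_s': np.float64(0.0), 'joints': array([ 1.035,  0.313,  1.498, -0.   ,  1.331, -0.223]), 'dq': array([ 0.   ,  0.   ,  0.   , -0.   , -0.001, -0.   ]), 'tau': array([ 1.0000e-03, -4.1227e+01, -2.5976e+01, -0.0000e+00,  4.0000e-03,
        0.0000e+00]), 'eef_pos': array([161.443, 499.321, 247.735]), 'ee_rot': array([-0.   ,  0.156,  0.988, -0.001]), 'force': array([0.238, 0.255, 1.443]), 'wrist_torque': array([ 0.002,  0.014, -0.001]), 'grip_width': np.float64(1.004)}
scene wide_box 0.83 [277. 376.] [ 457. -234.    0.] [ 393. -258.   45.]
scene wide_handle 0.75 [222. 360.] [ 486. -186.   86.] [ 480. -189.   90.]
side wide_box 0.58 [317. 300.] [ 452. -231.    0.] [ 436. -293.   50.]
side wide_wing 0.87 [300. 338.] [ 502. -289.   74.] [ 501. -292.   76.]
side wide_handle 0.93 [264. 312.] [ 482. -190.   86.] [ 479. -197.   91.]
```

View pics/1.png

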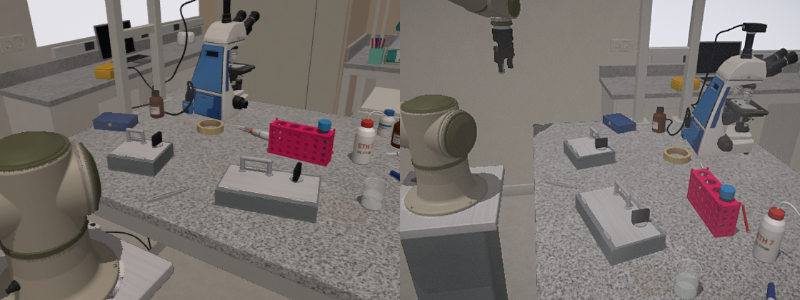

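The scene view shows the wide box at right (handle about (255,160), wing about (297,172) in the montage), with the narrow box at left. A pink rack stands beyond the wide box. Next I'll measure the yaw.

Run:
```python
from h import *
for n in("scene","side"):
    p=capture(n);C=cloud(p);P=C[(p["z_map"]>0)]
    near=(abs(P[:,0]-455)<150)&(abs(P[:,1]+232)<190)
    P=P[near]
    a=P[(P[:,2]>42)&(P[:,2]<54)]
    print(n,len(a),cv2.minAreaRect(a[:,:2].astype(np.float32)))
    m=P[(P[:,2]>70)&(P[:,2]<100)&(P[:,0]<530)]
    for nm,c in(("handle",(481,-190)),("wing",(502,-290))):
        q=m[np.hypot(m[:,0]-c[0],m[:,1]-c[1])<50]
        if len(q)>3: print(nm,len(q),cv2.minAreaRect(q[:,:2].astype(np.float32)),np.round(q.mean(0)),np.round(q[:,2].max()))
    for q in("wide_box","wide_wing","wide_handle"):
        r=cut_out(p,q)
        if not r: continue
        print(q,r[0]["p"],r[0]["box"])
        X=C[r[0]["region"]&(p["z_map"]>0)]
        lo,hi=(42,54) if q=="wide_box" else (70,100)
        X=X[(X[:,2]>lo)&(X[:,2]<hi)]
        if len(X)>5: print("  ",len(X),cv2.minAreaRect(X[:,:2].astype(np.float32)),np.round(X.mean(0)), np.round(X[:,2].max()))
    # rack and obstacles beyond
    o=P[(P[:,0]>535)&(P[:,2]>30)]
    if len(o): print("beyond", o.min(0).round(),o.max(0).round())
```

```text
scene 5710 ((455.25048828125, -232.1109619140625), (146.75933837890625, 240.57025146484375), 12.859045028686523)
handle 366 ((478.7742614746094, -183.71881103515625), (13.484257698059082, 82.30461883544922), 11.88764762878418) [ 477. -186.   86.] 94.0
wing 153 ((499.5517578125, -286.6014099121094), (45.58259201049805, 12.027137756347656), 4.344580173492432) [ 493. -288.   82.] 88.0
wide_box 0.93 [303.1, 215.5, 447.3, 310.7]
   5681 ((454.92218017578125, -232.21522521972656), (146.54367065429688, 240.25352478027344), 12.59654426574707) [ 445. -240.   47.] 54.0
wide_wing 0.76 [406.5, 228.7, 421.4, 254.4]
   152 ((499.5517578125, -286.6014099121094), (45.58259201049805, 12.027137756347656), 4.344580173492432) [ 493. -288.   81.] 88.0
wide_handle 0.73 [305.3, 218.5, 445.9, 287.9]
   504 ((492.65447998046875, -217.13873291015625), (43.5179557800293, 151.3391876220703), 4.815449237823486) [ 482. -216.   84.] 94.0
beyond [ 535. -335.   43.] [ 550. -286.   47.]
side 5793 ((456.8658142089844, -233.88726806640625), (142.39524841308594, 245.0732421875), 12.506741523742676)
handle 265 ((481.1413269042969, -187.7395477294922), (12.695791244506836, 80.92633056640625), 13.374080657958984) [ 481. -193.   87.] 96.0
wing 293 ((501.0235290527344, -289.6711730957031), (43.63225555419922, 12.737509727478027), 6.477475643157959) [ 500. -292.   81.] 89.0
wide_box 0.76 [246.8, 251.0, 373.9, 366.6]
   5743 ((456.37774658203125, -235.1489715576172), (140.89581298828125, 242.8210906982422), 12.506741523742676) [ 450. -257.   49.] 54.0
wide_wing 0.6 [253.5, 250.9, 364.7, 345.1]
   542 ((495.35504150390625, -223.24485778808594), (43.65392303466797, 146.01747131347656), 4.873426914215088) [ 491. -246.   84.] 96.0
wide_handle 0.9 [253.0, 249.3, 363.3, 345.7]
   545 ((495.35504150390625, -223.24485778808594), (43.65392303466797, 146.01747131347656), 4.873426914215088) [ 491. -245.   84.] 96.0
beyond [ 535. -340.   31.] [ 551. -266.   50.]
```

View pics/2.png

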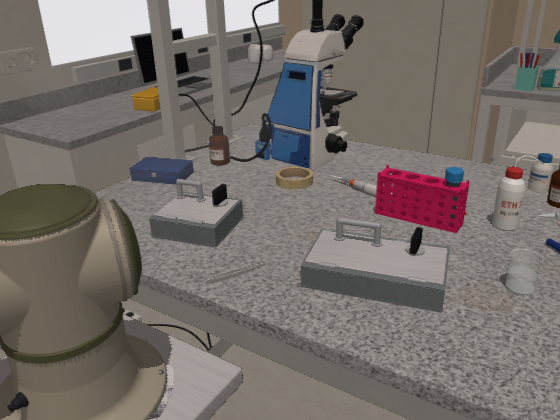

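```bash
python3 -m jog '[[[15,-35,-3],[0,0,3],0],[[30,-70,-6],[0,0,6],0],[[45,-105,-9],[0,0,9],0.2],[[60,-140,-12],[0,0,12],0.3],[[75,-175,-15],[0,0,15],0.4],[[90,-210,-18],[0,0,18],0.4],[[105,-245,-18],[0,0,21],0.4],[[120,-280,-18],[0,0,23.5],0.4]]' 40
python3 -m jog '[[[15,-35,-3],[0,0,0],0.4],[[30,-70,-6],[0,0,0],0.4],[[45,-105,-9],[0,0,0],0.4],[[60,-140,-12],[0,0,0],0.4],[[75,-175,-15],[0,0,0],0.4],[[90,-210,-18],[0,0,0],0.4],[[105,-245,-18],[0,0,0],0.4],[[120,-280,-18],[0,0,0],0.4]]'
python3 -m jog '[[[15,-35,-3],[0,0,0],0.4],[[30,-70,-6],[0,0,0],0.4],[[45,-105,-9],[0,0,0],0.4],[[60,-140,-12],[0,0,0],0.4],[[75,-175,-15],[0,0,0],0.4],[[90,-210,-18],[0,0,0],0.4],[[98,-228,-18],[0,0,0],0.4],[[98,-228,-18],[0,0,0],0.4]]'
cat >> h.py <<'E'
def wray(p,rc,z):
    K=p["camera_matrix"];R=np.array(p["R"]);c=-R.T@np.array(p["t"])
    a=np.array([(rc[1]-K[0][2])/K[0][0],(rc[0]-K[1][2])/K[1][1]]);th=np.hypot(*a)
    d=R.T@np.r_[a/th*np.sin(th),np.cos(th)]
    return c+d*(z-c[2])/d[2]
E
python3 - <<'E'
from h import *
s=sensors.sense();print({k:np.round(s[k],3) for k in("time_s","joints","eef_pos","ee_rot","force","grip_width")})
p=capture("wrist");cv2.imwrite("pics/3.png",p["color"])
for q,z in(("wide_wing",74),("wide_handle",86)):
    for r in place_of(p,q)[:3]: print(q,round(r["p"],2),np.round(r["centre"]),np.round(wray(p,r["centre"],z),1))
    for r in cut_out(p,q)[:2]:
        print(r["p"],r["box"])
        if q=="wide_wing":
            v,u=np.nonzero(r["region"]);X=np.array([wray(p,(a,b),86)[:2] for a,b in zip(v,u)],np.float32);print(cv2.minAreaRect(X))
E
```

```text
time_s: 1.47
eef_pos: [281.7, 217.9, 230.3]
ee_rot: [0.0, -0.05, 0.999, 0.0]
force: [0.1, 0.8, -0.5]
grip_width: 0.598
time_s: 2.13
eef_pos: [401.9, -62.6, 212.3]
ee_rot: [0.0, -0.048, 0.999, -0.0]
force: [1.0, -0.1, 0.4]
grip_width: 0.595
time_s: 2.8
eef_pos: [500.1, -291.9, 193.3]
ee_rot: [-0.0, -0.047, 0.999, -0.0]
force: [-0.2, -0.0, -0.4]
grip_width: 0.598
{'time_s': np.float64(2.8), 'joints': array([-0.73 ,  0.476,  1.408, -0.   ,  1.257, -2.396]), 'eef_pos': array([ 500.082, -291.863,  193.325]), 'ee_rot': array([-0.   , -0.047,  0.999, -0.   ]), 'force': array([-0.236, -0.039, -0.415]), 'grip_width': np.float64(0.598)}
wide_wing 0.88 [212. 286.] [ 501.9 -285.    74. ]
0.86 [277.0, 179.3, 295.9, 243.0]
((497.390625, -286.4317932128906), (48.81181335449219, 11.351069450378418), 6.149991989135742)
wide_handle 0.33 [ 91. 347.] [ 404.3 -251.5   86. ]
0.77 [208.6, 86.6, 470.2, 243.3]
```

View pics/3.png

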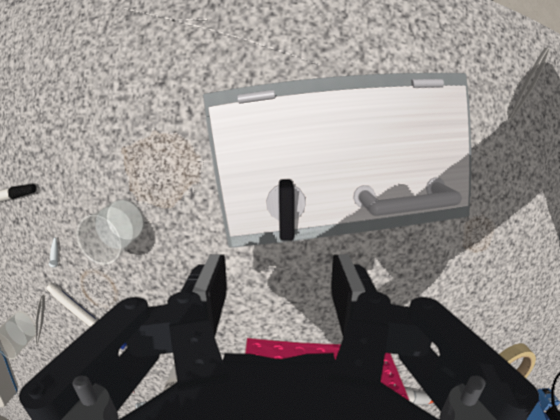

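The wrist view shows the wing centred at (287,210), pointing along the image's vertical, with the jaws straddling its axis. The network's point and the cut-out agree to about 3 mm. I'll descend and grip.

```bash
python3 -m jog '[[[0.5,4,-25],[0,0,0],0.4],[[0.5,4,-50],[0,0,0],0.4],[[0.5,4,-75],[0,0,0],0.4],[[0.5,4,-95],[0,0,0],0.4],[[0.5,4,-110],[0,0,0],0.4],[[0.5,4,-118],[0,0,0],0.4],[[0.5,4,-118],[0,0,0],0.6],[[0.5,4,-118],[0,0,0],0.8]]' 40
python3 -m jog '[[[0,0,0],[0,0,0],1],[[0,0,0],[0,0,0],1],[[0,0,0],[0,0,0],1],[[0,0,0],[0,0,0],1],[[0,0,0],[0,0,0],1],[[0,0,0],[0,0,0],1],[[0,0,0],[0,0,0],1],[[0,0,0],[0,0,0],1]]'
```

```text
time_s: 3.72
eef_pos: [500.3, -284.2, 77.1]
ee_rot: [0.0, -0.049, 0.999, -0.0]
force: [0.7, 0.6, 0.2]
grip_width: 0.327
time_s: 4.38
eef_pos: [500.7, -285.9, 77.9]
ee_rot: [0.001, -0.049, 0.999, -0.002]
force: [0.2, -5.4, -0.1]
grip_width: 0.129
```

Gripped: the opening of about 11 mm matches the wing's 12 mm. Now I'll turn clockwise, with a 1.5 mm centring shift.

```bash
python3 -m jog '[[[0,-1.5,0],[0,0,-5],1],[[0,-1.5,0],[0,0,-10],1],[[0,-1.5,0],[0,0,-15],1],[[0,-1.5,0],[0,0,-20],1],[[0,-1.5,0],[0,0,-25],1],[[0,-1.5,0],[0,0,-30],1],[[0,-1.5,0],[0,0,-35],1],[[0,-1.5,0],[0,0,-40],1]]'
python3 -m jog '[[[0,0,0],[0,0,-5],1],[[0,0,0],[0,0,-10],1],[[0,0,0],[0,0,-15],1],[[0,0,0],[0,0,-20],1],[[0,0,0],[0,0,-25],1],[[0,0,0],[0,0,-30],1],[[0,0,0],[0,0,-35],1],[[0,0,0],[0,0,-40],1]]'
python3 - <<'E'
from h import *
s=sensors.sense();print({k:np.round(s[k],3) for k in("joints","eef_pos","force","wrist_torque","grip_width")})
E
```

```text
time_s: 5.05
eef_pos: [500.8, -286.0, 77.9]
ee_rot: [0.001, 0.298, 0.955, -0.0]
force: [0.4, 1.9, 2.1]
grip_width: 0.133
time_s: 5.72
eef_pos: [500.9, -286.1, 77.9]
ee_rot: [0.001, 0.606, 0.795, 0.0]
force: [1.1, 3.0, 2.4]
grip_width: 0.132
{'joints': array([-7.220e-01,  6.050e-01,  1.532e+00,  1.000e-03,  1.002e+00,
       -9.900e-01]), 'eef_pos': array([ 500.896, -286.073,   77.856]), 'force': array([1.096, 3.   , 2.449]), 'wrist_torque': array([ 0.252, -0.359,  0.033]), 'grip_width': np.float64(0.132)}
```

```bash
python3 -m jog '[[[0,0,0],[0,0,-3],1],[[0,0,0],[0,0,-4],1],[[0,0,0],[0,0,-4],1],[[0,0,0],[0,0,-4],1],[[0,0,0],[0,0,-4],0.8],[[0,0,0],[0,0,-4],0.6],[[0,0,0],[0,0,-4],0.5],[[0,0,0],[0,0,-4],0.5]]'
python3 -m jog '[[[0,0,20],[0,0,0],0.5],[[0,0,45],[0,0,0],0.5],[[-10,20,70],[0,0,0],0.5],[[-20,45,90],[0,0,0],0.5],[[-30,70,100],[0,0,0],0.5],[[-40,80,110],[0,0,0],0.5],[[-50,90,110],[0,0,0],0.5],[[-50,90,110],[0,0,0],0.5]]'
python3 - <<'E'
from h import *
p=capture("wrist");cv2.imwrite("pics/4.png",p["color"])
for q,z in(("wide_wing",86),("wide_handle",86)):
    for r in place_of(p,q)[:3]: print(q,round(r["p"],2),np.round(r["centre"]),np.round(wray(p,r["centre"],z),1))
    for r in cut_out(p,q)[:2]:
        print(r["p"],r["box"])
        v,u=np.nonzero(r["region"]);X=np.array([wray(p,(a,b),86)[:2] for a,b in zip(v,u)],np.float32);print(cv2.minAreaRect(X))
E
```

```text
time_s: 6.38
eef_pos: [499.9, -286.0, 76.2]
ee_rot: [-0.0, 0.632, 0.775, -0.0]
force: [1.0, -0.1, -0.1]
grip_width: 0.496
time_s: 7.05
eef_pos: [449.1, -194.6, 186.9]
ee_rot: [0.0, 0.632, 0.775, -0.0]
force: [-0.1, 0.3, -0.5]
grip_width: 0.501
wide_wing 0.78 [320. 314.] [ 497.3 -279.7   86. ]
0.73 [306.4, 284.5, 326.8, 344.9]
((497.2749938964844, -276.5208435058594), (13.561991691589355, 61.19868087768555), 14.024438858032227)
0.34 [191.7, 106.5, 359.5, 345.5]
((452.6953430175781, -215.53677368164062), (118.8647689819336, 204.02554321289062), 12.533512115478516)
wide_handle 0.6 [212. 324.] [ 480.7 -184.6   86. ]
wide_handle 0.3 [229. 277.] [ 450.  -203.9   86. ]
0.87 [203.2, 108.8, 350.9, 344.7]
((452.49920654296875, -216.54202270507812), (99.54485321044922, 199.13882446289062), 12.57746410369873)
```

View pics/4.png

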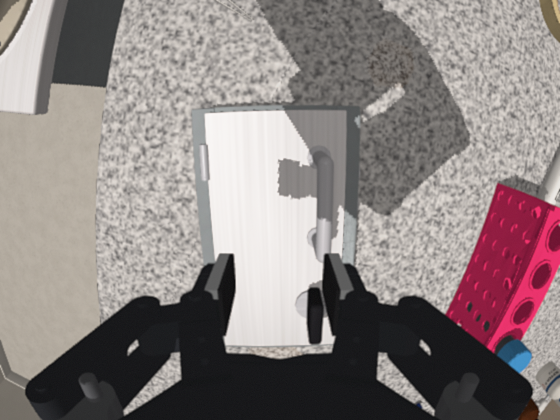

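The wing now lies parallel to the hinge at (314,315), so it is unlocked. The panel is shut and the handle bar runs from (325,165) to (320,250). Next I'll grasp the handle at about (480,-186).

```bash
python3 -m jog '[[[15,4,0],[0,0,0],0.4],[[31,8,-15],[0,0,1],0.4],[[31,8,-40],[0,0,1],0.4],[[31,8,-65],[0,0,1],0.4],[[31,8,-85],[0,0,1],0.4],[[31,8,-100],[0,0,1],0.4],[[31,8,-104],[0,0,1],0.4],[[31,8,-104],[0,0,1],0.6]]' 40
python3 -m jog '[[[0,0,0],[0,0,0],0.8],[[0,0,0],[0,0,0],1],[[0,0,0],[0,0,0],1],[[0,0,0],[0,0,0],1],[[0,0,0],[0,0,0],1],[[0,0,0],[0,0,0],1],[[0,0,0],[0,0,0],1],[[0,0,0],[0,0,0],1]]'
python3 - <<'E'
from h import *
f=np.array([.9755,.22]);b=np.array([93,39.5])
for d in(10,20,30,40,50,60,70,75):
    t=np.radians(d);F=93*np.cos(t)-39.5*np.sin(t)-93;Z=93*np.sin(t)+39.5*np.cos(t)-39.5
    print(d,np.round([*(F*f),Z],1))
E
```

```text
time_s: 7.97
eef_pos: [480.8, -188.1, 81.2]
ee_rot: [-0.001, 0.626, 0.78, -0.0]
force: [-0.2, 0.4, 0.4]
grip_width: 0.475
time_s: 8.63
eef_pos: [481.9, -188.4, 83.4]
ee_rot: [0.001, 0.625, 0.78, 0.0]
force: [3.2, 0.9, 6.5]
grip_width: 0.118
10 [-8.1 -1.8 15.5]
20 [-18.6  -4.2  29.4]
30 [-31.4  -7.1  41.2]
40 [-46.  -10.4  50.5]
50 [-61.9 -14.   57.1]
60 [-78.7 -17.8  60.8]
70 [-95.9 -21.6  61.4]
75 [-104.5  -23.6   60.6]
```

```bash
python3 -m jog '[[[-4,-1,8],[0.4,-2,0],1],[[-8,-2,15.5],[0.9,-3.9,0],1],[[-13,-3,22.5],[1.3,-5.9,0],1],[[-18.5,-4,29.5],[1.8,-7.8,0],1],[[-24.5,-5.5,35.5],[2.2,-9.8,0],1],[[-31.5,-7,41],[2.6,-11.7,0],1],[[-38.5,-8.5,46],[3.1,-13.7,0],1],[[-46,-10.5,50.5],[3.5,-15.6,0],1]]' 40
python3 - <<'E'
from h import *
s=sensors.sense();print({k:np.round(s[k],3) for k in("joints","eef_pos","force","wrist_torque","grip_width")})
E
```

```text
time_s: 9.3
eef_pos: [437.2, -198.5, 135.3]
ee_rot: [0.091, 0.619, 0.772, 0.111]
force: [14.2, 9.4, 12.7]
grip_width: 0.122
{'joints': array([-0.796,  0.254,  1.935,  0.332,  0.823, -1.226]), 'eef_pos': array([ 437.195, -198.501,  135.283]), 'force': array([14.186,  9.352, 12.701]), 'wrist_torque': array([ 1.576, -2.694,  0.402]), 'grip_width': np.float64(0.122)}
```

```bash
python3 -m jog '[[[-8,-2,3.5],[0.4,-2,0],1],[[-16,-3.5,6.5],[0.9,-3.9,0],1],[[-24,-5.5,9],[1.3,-5.9,0],1],[[-32.5,-7.5,10.5],[1.8,-7.8,0],1],[[-41,-9,11],[2.2,-9.8,0],1],[[-50,-11,11],[2.6,-11.7,0],1],[[-58,-13,10],[2.6,-11.7,0],1],[[-58,-13,10],[2.6,-11.7,0],1]]' 40
python3 - <<'E'
from h import *
s=sensors.sense();print({k:np.round(s[k],3) for k in("joints","eef_pos","force","wrist_torque","grip_width")})
p=capture("side");cv2.imwrite("pics/5.png",p["color"])
E
```

```text
time_s: 9.97
eef_pos: [377.7, -212.1, 145.8]
ee_rot: [0.154, 0.606, 0.757, 0.19]
force: [-8.1, 9.2, 36.7]
grip_width: 0.122
{'joints': array([-1.056,  0.123,  2.132,  0.651,  0.844, -1.706]), 'eef_pos': array([ 377.692, -212.05 ,  145.763]), 'force': array([-8.077,  9.222, 36.706]), 'wrist_torque': array([ 1.761, -1.414,  0.74 ]), 'grip_width': np.float64(0.122)}
```

View pics/5.png

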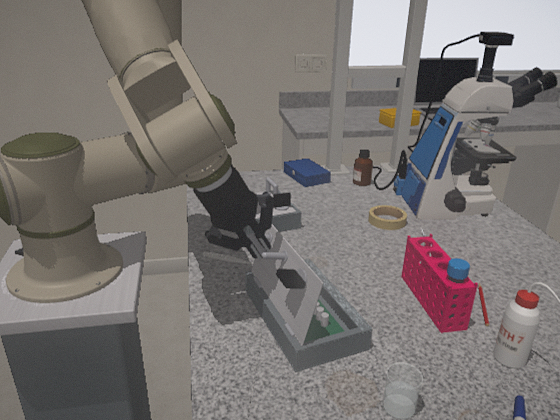

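The side view shows the panel standing open at roughly 75° (at (290,285)), with the gripper on the handle bar. I'll let go and withdraw along the fingers.

```bash
python3 -m jog '[[[0,0,2],[0,0,0],1],[[0,0,2],[0,0,0],0.85],[[0,0,2],[0,0,0],0.7],[[0,0,2],[0,0,0],0.65],[[0,0,2],[0,0,0],0.65],[[0,0,2],[0,0,0],0.65],[[0,0,2],[0,0,0],0.65],[[0,0,2],[0,0,0],0.65]]'
python3 -m jog '[[[-5,-1,9],[0,0,0],0.65],[[-12,-3,22],[0,0,0],0.65],[[-19,-4,36],[0,0,0],0.65],[[-28,-6,54],[0,0,0],0.65],[[-37,-8,70],[0,0,0],0.65],[[-46,-10,90],[0,0,0],0.65],[[-55,-12,110],[0,0,0],0.65],[[-55,-12,130],[0,0,0],0.65]]'
python3 - <<'E'
from h import *
s=sensors.sense();print({k:np.round(s[k],3) for k in("eef_pos","force","grip_width")})
p=capture("side")
for q in("wide_handle","wide_wing"): print(q,[(round(r["p"],2),np.round(ray_pt(p,r["centre"]))) for r in place_of(p,q)[:2]])
C=cloud(p);P=C[p["z_map"]>0]
f=np.array([.9755,.22]);h=np.array([398.,-246])
d=P[:,:2]-h;F=d@f;R=d@np.array([.22,-.9755])
m=(R>-20)&(R<20)&(F>-15)&(F<80)&(P[:,2]>75)&(P[:,2]<170)
c=np.polyfit(P[m,2],F[m],1);print(m.sum(),"panel deg",np.degrees(np.arctan2(1,c[0])))
cv2.imwrite("pics/6.png",p["color"])
E
```

```text
time_s: 10.68
eef_pos: [377.0, -211.4, 144.7]
ee_rot: [0.151, 0.607, 0.757, 0.189]
force: [0.9, -0.2, -0.5]
grip_width: 0.349
time_s: 11.35
eef_pos: [321.1, -223.6, 275.6]
ee_rot: [0.151, 0.607, 0.757, 0.188]
force: [0.3, -0.0, 0.5]
grip_width: 0.348
{'eef_pos': array([ 321.078, -223.583,  275.63 ]), 'force': array([ 0.252, -0.013,  0.521]), 'grip_width': np.float64(0.348)}
wide_handle [(0.76, array([ 380., -223.,  153.]))]
wide_wing [(0.73, array([ 411., -325.,  148.]))]
563 panel deg 85.6075017941548
```

View pics/6.png

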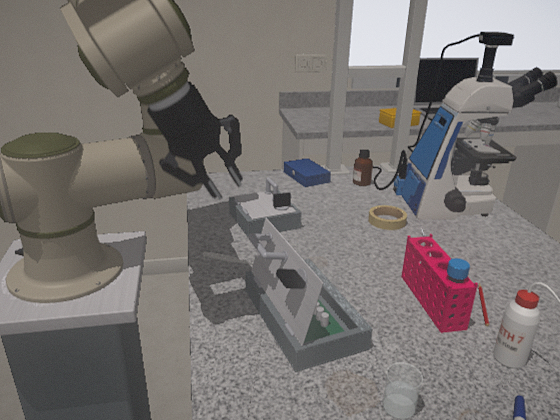

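The panel stands open at about 75–85° and the gripper is clear. The wing is still parallel to the hinge, and the narrow box's wing is untouched. Handing in.

```bash
python3 -c "
from rig import ctrl
print(ctrl.finish_job())"
```

```text
the job is handed in; nothing more can be done
None
```

The wide box is open for service and the job is handed in, at about 11.5 s of robot time. I turned its wing clockwise with the panel shut, swung the panel up by the handle, let go and withdrew.

- **Fastener:** the arm turned it about 83°. The wrist picture then showed the wing parallel to the hinge, about 1.55 rad by its measured direction, with the panel still shut. After the swing I checked it only by eye in the side picture, where it still looked parallel.
- **Panel angle:** the estimates disagree. The arm's path and the handle's position in the side picture put it at about 75°, while a fit to the panel's depth points gave 86°. Both are well past the 57° limit. It was still standing after release, though I did not measure whether it was moving.
- **Contact:** the last tool force was about 0.5 N, and the gripper was well clear of the panel.
- **Narrow box:** nothing touched it, and it looked unchanged in the last picture. I did not measure its wing angle.

While swinging the panel, the wrist force reading reached about 39 N, against the 120 N wrist limit. The job reports no verdict, so I can't confirm how it was scored.

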